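Walk the mains transformer round to the chassis flange

ROBOT

A 6-joint arm with a two-finger parallel gripper is mounted at the origin on the work surface. World frame = base frame: x ahead of the robot, y to its left, z up, the work surface at z = 0. Lengths are in m, angles in rad, forces in N, time in s.
With the tool pointing down it reaches from about 0.275 to 0.875 m from the base axis. Payload 12.5 kg.
Tool frame: the origin (TCP) lies at the very end of the fingers, on their centre line; the grasp point (between the pads) lies 19 mm behind it; z points along the fingers, y is the line along which they close (so a half turn about z gives the same grasp; the last joint's range is limited). The gripper opens to 85 mm and grips with 20 to 120 N. Pads are 22 mm wide; open, the fingers measure 114 mm over their backs; the gripper's body (76 mm by 85 mm) begins 54 mm behind the grasp point. The pads swing forward as they close: fully open they stand 13 mm farther back than shut.
Start: joints at [1.118, 0.351, 1.652, -0, 1.139, -0.085], TCP at [0.198, 0.513, 0.231] pointing down, gripper open.
Joint ranges: [-2.75, 2.75], [-0.79, 2.1], [0.01, 2.65], [-1.57, 4.71], [0.07, 3.14], [-2.87, 2.87]. Speed limits (rad/s): [2.22, 2.22, 2.79, 3.14, 3.14, 3.14].

INTERFACE

Orientations are given as a 3x3 rotation matrix whose columns are the frame's x, y, z axes.
In Python, from bench import manip gives the robot as it stands. Calls block until the motion is done:
- manip.move_ptp(position, orientation): joint-space move of the TCP to a pose.
- manip.move_l(position, attitude=None, max_speed=0.15): straight line of the TCP; attitude=None keeps the orientation; max_speed is the mean speed in m/s.
- manip.move_j(angles): joint-space move.
- manip.set_gripper(opening, effort=None): opening from 0.0 (shut) to 1.0 (fully open); effort is the grip in N (None keeps the last); returns when the fingers have stopped.
- manip.dwell(seconds).
- manip.inverse_kinematics(position, orientation): joint angles nearest the present ones, or None.
- manip.grab_frame(name): name is "scene" or "top" or "wrist"; returns (picture, depth): 420x560x3 uint8, red, green, blue; 420x560 float32, m along the optical axis (not along the pixel's ray), 0 where there is no reading.
- manip.get_calibration(name): a dict with "camera_matrix" (3x3 intrinsics, pixels), "R" (3x3) and "t" (3): a world point X has camera coordinates R X + t. Camera axes: x right, y down, z forward; pixel columns grow to the right and rows downward; lengths in m; the calibration is good to about 2 mm. The wrist camera is an equidistant fisheye: a pixel r from the principal point sees the ray r / f radians off the axis. A picture is of the moment at which its call begins: read the wrist's pose just before it. get_calibration takes no time and is no camera call; for the wrist camera it gives the pose at the moment of the call.
A pose or a line that the arm cannot do raises manip.Unreachable and nothing moves.
- manip.sign_off(): hands the job in; it is judged then, once.
Trained networks look in the newest picture that a camera, given by its name, has taken for a name from the list of things; names that differ only in an ending like _2 or _b are one class to them, and where a whole thing is asked for, a point or a joint stands for the part that bears it (a point fixed in the world has none). Each returns a list of dicts, best first, with "confidence" (0 to 1); they miss things now and then, are a little off and sometimes report something else, mostly with a low value. They report only what shows in the picture. A call takes as long as a camera call. They do not tell look-alikes from the thing itself.
- manip.look_for(camera, name): "at" ([x, y, z] in m, in world coordinates, good to about 4 mm: the middle of the surface that is visible of it).
Readings, each from a call of its own:
- manip.current_time(): time.
- manip.current_qpos(): joint angles.
- manip.current_joint_vel(): joint speeds.
- manip.current_joint_torque(): joint torques, N m.
- manip.current_ee_pos(): TCP position.
- manip.current_tcp_rot(): TCP orientation.
- manip.current_force(): force on the tool from outside, world axes, zero at the start.
- manip.current_ft_torque(): the same for the moment, N m.
- manip.current_grip_width(): opening from 0.0 (shut) to 1.0 (fully open).
- manip.current_grip_force(): force on a finger pad.
Only numpy, scipy, OpenCV 4.12 (cv2) and the standard library are available. Lean on these libraries where they do the work, as an engineer would, in place of code of your own. Each camera call takes 0.05 s, during which the arm holds its last target. There are 200 camera calls.

TASK

With the fingertips push the heavy mains transformer at its corners, one after another, to walk it round on the chassis plate until its plain side (the one without solder lugs) faces the upright flange, and push it home so that this side stands flat against the flange, in the gap between the valve board and the big capacitors. Walk it round clear of the flange, do not lever it round against it. It must stay standing on the plate: never grip, lift or tip it, and leave everything else alone.

Things in the scene. Friction and masses are not known exactly. Their poses are not given: they have to be found in the camera images.
- transformer: Mains transformer, about 0.95 kg, loose, upright on the chassis plate: a block 60 mm (x) by 76 mm (y) by 64 mm high with upright sides, brass solder lugs on top over its -x side (to 74 mm). Origin: centre of the underside; +x out of the plain side, z up. Starts with +x turned 57 to 115 degrees counter-clockwise from the chassis's +x. Slides when pushed with 3 to 10 N; push in its lower half.
- plain_face (a point): Point on the transformer: bottom middle of the outer face of the plain end bell (30 mm along the transformer's +x from its origin); axes as the transformer's.
- plain_bell: Black pressed end bell on the transformer's +x side, rigid part of it: 71 mm wide and 49 mm high with a flat outer face at x = +30 mm; a 50 mm wide hump above it reaches 60 mm. Frame equals the transformer's.
- lug_bell: The same end bell on the -x side (outer face at x = -30 mm), rigid part of the transformer. A brown tag strip with six brass solder lugs lies on the top above it. Frame equals the transformer's.
- left_flank: The +y side of the transformer, rigid part of it: the bare steel lamination core, 26 mm thick in x, stands out to y = +38 mm in its middle, the bells' sides to 36 mm. Frame equals the transformer's.
- right_flank: The -y side of the transformer, rigid part of it, mirror image of the +y side. Frame equals the transformer's.
- chassis: Amplifier chassis, fixed: aluminium plate 250 mm (x) by 440 mm (y), upper face 12 mm above the bench, one upright flange 3 mm thick along the whole far (+x) edge, inner face at x = 122 mm, rising 47 mm above the plate. Origin on the bench under the plate's centre. Yaw within 17 degrees. The free gap along the flange is y = -110 mm (valve board) to 142 mm (capacitors).
- flange_wall: The upright flange of the chassis, rigid part of it, along its whole +x edge: aluminium sheet 3 mm thick, inner face at x = 122 mm, top 47 mm above the plate. Frame equals the chassis's.
- flange (a point): Point on the chassis at the foot of the flange's inner face, middle of its length, at the height of the plate's upper face; axes as the chassis's (+x into the flange).
- tube_board: Valve board, fixed on the chassis at the right: yellow circuit board 140 mm (x) by 100 mm (y) with six glass valves, 75 mm high over the plate. Origin under its centre. Leave alone.
- capacitors: Two black smoothing capacitors, fixed on the chassis at the left: upright cans 45 mm in diameter, 76 mm high with terminals, standing at x = 0 and 60 mm (y = +4 and 0) from this origin. Leave alone.
- valve_a: Loose glass valve standing on the plate, 21 mm in diameter, 56 mm high, origin at the underside. Leave alone.
- valve_b: Loose glass valve standing on the plate, 21 mm in diameter, 56 mm high, origin at the underside. Leave alone.
- spare_cap: Loose black capacitor standing on the plate, 25 mm in diameter, 40 mm high, origin at the underside. Leave alone.
- solder_reel: Orange solder reel standing on the bench, 54 mm in diameter, 44 mm high, origin at the underside. Leave alone.
- flux_jar: Small yellow jar with a white cap on the bench, 40 mm in diameter, 48 mm high, origin at the underside. Leave alone.
- screw_tin: Shallow brass-coloured tin on the bench, 90 mm in diameter, 32 mm high, origin at the underside. Leave alone.
- screwdriver: Screwdriver with a red handle, about 200 mm long, lying on the bench to the right of the chassis. Leave alone.
Things that resemble listed ones, but are neither listed nor needed, are in the scene too. There is more than one size of the transformer; the one meant has the size given above.

How it is judged:
By the outcome, as a careful person would: the job done as asked, in the order asked, and still so for the second after the job is handed in, with the robot touching nothing.
It also fails if it takes over 64 s, if anything falls off the work surface, if the arm or the gripper's body presses on something with over 40 N, if the wrist force passes 120 N, or if a joint passes its speed limit or range.

## Working session

There is one attempt and no reset: what is moved stays moved. The work goes in short steps, each a Python script; the robot and the scene stay as the last script left them, time stands still between calls to the robot, and variables do not carry over. Pictures are saved under pics/ and viewed, at most 10 in all, crops included, and the job is handed in when it is done.

```bash
ls; mkdir -p pics; python3 - <<'E'
from bench import manip
import cv2,numpy as np
for n in("scene","top"):
    im,d=manip.grab_frame(n); cv2.imwrite(f"pics/{n}0.png",im[:,:,::-1]); np.savez(f"{n}0.npz",im=im,d=d)
    c=manip.get_calibration(n); print(n,c)
    for k in("transformer","plain_bell","lug_bell","chassis","flange_wall","tube_board","capacitors","valve_a","spare_cap"):
        print(k,[(np.round(r["at"],3).tolist(),round(r["confidence"],2)) for r in manip.look_for(n,k)])
print(manip.current_time())
E
```

```text
pics
scene {'camera_matrix': array([[476.65949941,   0.        , 282.87613368],
       [  0.        , 476.65949941, 212.6831098 ],
       [  0.        ,   0.        ,   1.        ]]), 'R': array([[-0.44151821,  0.89719136, -0.01045588],
       [ 0.53171572,  0.25224131, -0.80848792],
       [-0.72273097, -0.3625217 , -0.58841988]]), 't': array([ 0.23479795, -0.24444417,  1.63231361])}
transformer [([0.824, -0.059, 0.045], 0.92), ([0.504, -0.0, 0.06], 0.87), ([0.248, 0.279, 0.072], 0.84)]
plain_bell [([0.502, 0.015, 0.051], 0.56), ([0.799, -0.044, 0.043], 0.47)]
lug_bell [([0.252, 0.276, 0.052], 0.74), ([0.832, -0.06, 0.028], 0.65), ([0.508, -0.038, 0.049], 0.51)]
chassis [([0.551, 0.036, 0.016], 0.84), ([0.505, 0.013, 0.053], 0.47)]
flange_wall [([0.63, 0.01, 0.04], 0.92)]
tube_board [([0.519, -0.149, 0.046], 0.83)]
capacitors [([0.565, 0.164, 0.072], 0.63)]
valve_a [([0.44, 0.191, 0.043], 0.53)]
spare_cap [([0.432, 0.142, 0.037], 0.54)]
top {'camera_matrix': array([[396.76819674,   0.        , 279.09995525],
       [  0.        , 396.76819674, 209.0873286 ],
       [  0.        ,   0.        ,   1.        ]]), 'R': array([[ 0.01582275, -0.99984857,  0.00724361],
       [-0.99517251, -0.0164497 , -0.09675274],
       [ 0.09685724, -0.00567774, -0.99528209]]), 't': array([0.00176029, 0.51795085, 1.21090488])}
transformer [([0.479, -0.008, 0.078], 0.67), ([0.211, 0.261, 0.092], 0.6), ([0.796, -0.068, 0.049], 0.58)]
plain_bell [([0.178, 0.253, 0.085], 0.84), ([0.494, 0.018, 0.068], 0.68)]
lug_bell [([0.247, 0.242, 0.067], 0.68)]
chassis [([0.507, -0.002, 0.008], 0.91)]
flange_wall [([0.62, -0.016, 0.043], 0.85)]
tube_board [([0.509, -0.167, 0.025], 0.66), ([0.506, -0.002, 0.008], 0.31)]
capacitors [([0.58, 0.152, 0.083], 0.9)]
valve_a [([0.389, -0.176, 0.058], 0.61)]
spare_cap []
1.0
```

View pics/scene0.png

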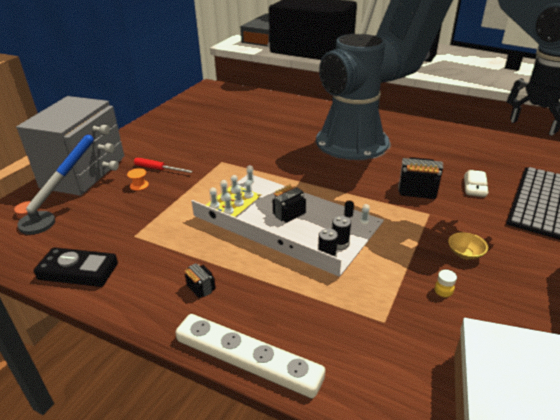

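View pics/top0.png

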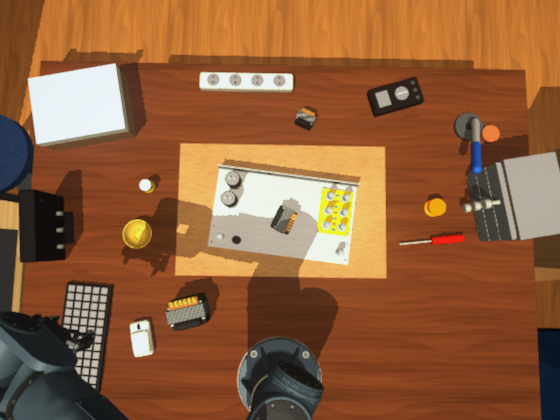

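Candidates in the top view are the transformer on the chassis at (285,218), a small look-alike on the mat at (306,118) and a big one on the bench at (187,312). The description fits the one on the chassis. Its lugs point towards the valve board at (293,222), and its plain side is on the left. The chassis yaw is about -7°. Next is a wrist close-up to confirm.

```bash
cat > h.py <<'E'
from bench import manip
import cv2,numpy as np
def down(yaw):  # tool x axis at 'yaw', z down
    c,s=np.cos(yaw),np.sin(yaw); return np.array([[c,s,0],[s,-c,0],[0,0,-1.]])
def cloud(n,save=None):
    c=manip.get_calibration(n); im,d=manip.grab_frame(n); K=c["camera_matrix"]
    if save: cv2.imwrite(save,im[:,:,::-1])
    v,u=np.mgrid[:d.shape[0],:d.shape[1]]
    x=(u-K[0,2])/K[0,0]; y=(v-K[1,2])/K[1,1]
    if n=="wrist":
        r=np.hypot(x,y)+1e-9; t=np.tan(np.minimum(r,1.4))/r; x,y=x*t,y*t
    P=np.stack([x*d,y*d,d],-1)
    W=(P-c["t"])@c["R"]; W[d<=0]=np.nan
    return im,W
E
python3 - <<'E'
from h import *
print(manip.current_tcp_rot().round(2).tolist())
R0=manip.current_tcp_rot()
for yaw in (0.0,np.pi/2,-np.pi/2,np.pi): print(yaw,manip.inverse_kinematics([.42,0,.33],down(yaw)))
manip.set_gripper(0)
manip.move_ptp([.40,0.02,.34],down(0.0)) 
im,W=cloud("wrist","pics/w1.png"); np.savez("w1.npz",im=im,W=W)
c=manip.get_calibration("wrist"); print(c["camera_matrix"][0,0],-c["R"].T@c["t"],c["R"][2]); print(manip.current_time())
E
```

```text
[[-0.93, 0.36, -0.0], [0.36, 0.93, 0.0], [0.0, -0.0, -1.0]]
0.0 [-1.10941725e-01  9.23676855e-03  1.81961483e+00 -4.44089210e-16
  1.31274106e+00  1.45985460e+00]
1.5707963267948966 [-1.10941725e-01  9.23676855e-03  1.81961483e+00 -4.44089210e-16
  1.31274106e+00 -1.10941725e-01]
-1.5707963267948966 None
3.141592653589793 [-1.10941725e-01  9.23676855e-03  1.81961483e+00 -4.44089210e-16
  1.31274106e+00 -1.68173805e+00]
325.19226210127806 [0.47243354 0.0210442  0.48236419] [-2.83208425e-01 -3.09477808e-04 -9.59058336e-01]
3.7833
```

View pics/w1.png

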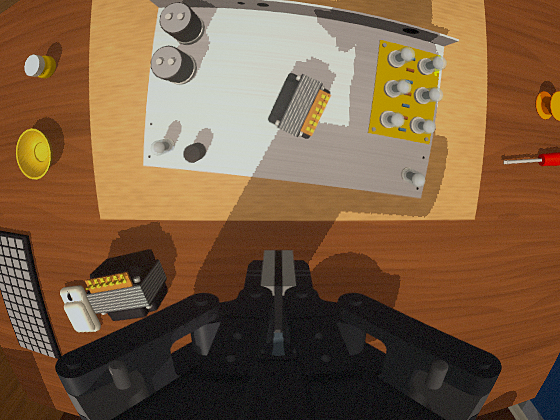

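The picture shows the transformer at about (302,102), with brass lugs on its right (-y) side at (318,115) and the plain bell on the left. The flange is at the top edge, the valve board at (403,92) and the capacitors at (178,42). Loose parts stand at (160,147), (195,152) and (413,178).

```bash
cat >> h.py <<'E'
def wrap(a): return (a+np.pi)%(2*np.pi)-np.pi
def pose(im,W,guess,rad=.065):
    """transformer x,y,yaw from cloud: points above plate near guess; lugs = orange/brass side"""
    m=(np.hypot(W[...,0]-guess[0],W[...,1]-guess[1])<rad)&(W[...,2]>.03)&(W[...,2]<.1)
    n,lab=cv2.connectedComponents(m.astype(np.uint8))
    k=1+np.argmax([(lab==i).sum() for i in range(1,n)]); m=lab==k
    P=W[m]; hsv=cv2.cvtColor(im,cv2.COLOR_RGB2HSV)[m]
    lug=P[(hsv[:,1]>140)&(hsv[:,0]<30)&(hsv[:,2]>90)]
    (cx,cy),(w,h),a=cv2.minAreaRect((P[:,:2]*1000).astype(np.float32))
    c=np.array([cx,cy])/1000; d=lug[:,:2].mean(0)-c
    a=np.radians(a); cand=[a+i*np.pi/2 for i in range(4)]
    y=max(cand,key=lambda t:-(np.cos(t)*d[0]+np.sin(t)*d[1]))
    return np.array([c[0],c[1],wrap(y)]),(w,h),P,lug
E
python3 - <<'E'
from h import *
z=np.load("w1.npz"); im,W=z["im"],z["W"]
p,s,P,lug=pose(im,W,[.49,0]); print(p,np.degrees(p[2]),s,len(P),len(lug),np.percentile(P[:,2],[1,50,99]),lug.mean(0),p[:2]-lug.mean(0)[:2])
t=P[P[:,2]>.070]; print("top",cv2.minAreaRect((t[:,:2]*1000).astype(np.float32)))
for n in("top","scene"):
    q=np.load(n+"0.npz")
pl=W[(np.abs(W[...,0]-.45)<.05)&(np.abs(W[...,1]-.1)<.05)]; print("plate z",np.median(pl[:,2]))
f=W[(W[...,2]>.022)&(W[...,2]<.07)&(W[...,0]>.56)&(W[...,0]<.68)&(np.abs(W[...,1]+.0)<.1)]
print(len(f)); 
for b in np.arange(-.1,.1,.025):
    g=f[(f[:,1]>b)&(f[:,1]<b+.025)]
    if len(g): print(round(b+.0125,3),len(g),np.percentile(g[:,0],[2,20,50,80,98]).round(4),np.percentile(g[:,2],[2,50,98]).round(3))
for n,c in(("board",(.51,-.155)),("caps",(.57,.16))):
    g=W[(W[...,2]>.03)&(W[...,2]<.1)&(np.hypot(W[...,0]-c[0],W[...,1]-c[1])<.09)]
    print(n,np.percentile(g,[1,50,99],axis=0).round(3).tolist())
E
```

```text
[ 0.48520996 -0.00575262  1.1389336 ] 65.25608825683597 (60.25484085083008, 75.67691040039062) 2694 574 [0.05855278 0.0751171  0.07883337] [ 0.47612651 -0.0247933   0.07640513] [0.00908346 0.01904068]
top ((485.1650695800781, -5.7358551025390625), (59.93534851074219, 75.67301940917969), 65.71994018554688)
plate z 0.4126216111106226
1377
-0.088 181 [0.6119 0.6129 0.6139 0.6151 0.6171] [0.024 0.047 0.061]
-0.063 194 [0.615  0.6158 0.6169 0.6179 0.6196] [0.023 0.045 0.06 ]
-0.038 189 [0.618  0.6189 0.6198 0.6207 0.6225] [0.025 0.045 0.06 ]
-0.013 203 [0.6211 0.6218 0.6228 0.6239 0.6261] [0.023 0.045 0.06 ]
0.012 186 [0.6237 0.6246 0.6257 0.6268 0.6286] [0.024 0.046 0.06 ]
0.037 173 [0.6266 0.6276 0.6282 0.6291 0.6302] [0.023 0.043 0.06 ]
0.062 139 [0.6298 0.6306 0.6314 0.6323 0.6332] [0.023 0.039 0.055]
0.087 112 [0.6328 0.6335 0.6344 0.6353 0.6364] [0.023 0.037 0.05 ]
board [[0.457, -0.198, 0.03], [0.514, -0.173, 0.066], [0.568, -0.126, 0.084]]
caps [[0.524, 0.108, 0.031], [0.585, 0.15, 0.082], [0.647, 0.192, 0.089]]
```

```bash
cat >> h.py <<'E'
FY=np.radians(-6.7)   # chassis yaw
def tilt(yaw,t=np.radians(6)):
    c,s=np.cos(t),np.sin(t); return down(yaw)@np.array([[c,0,s],[0,1,0],[-s,0,c]])
def b2w(p,ab,rot=None):
    c,s=np.cos(p[2]),np.sin(p[2]); return p[:2]+np.array([[c,-s],[s,c]])@np.asarray(ab)
Z=.022
def xyz(q,z=Z): return [q[0],q[1],z]
def arc(p,start,cor,ang,tool,n=3,v=.06):
    """walk the finger, body-frame start, along an arc about body-frame cor (ang<0 = cw)"""
    start,cor=np.array(start),np.array(cor)
    for i in range(1,n+1):
        a=ang*i/n; c,s=np.cos(a),np.sin(a)
        q=cor+np.array([[c,-s],[s,c]])@(start-cor)
        manip.move_l(xyz(b2w(p,q)),tilt(tool),v)
    return b2w(p,q)
def look(guess,save=None):
    T,R=manip.current_ee_pos(),manip.current_tcp_rot()
    im,W=cloud("wrist",save)
    L=(W-T)@R; W[(np.abs(L[...,0])<.025)&(np.abs(L[...,1])<.07)&(L[...,2]<.003)]=np.nan
    r=pose(im,W,guess); print("pose",r[0].round(4),np.degrees(r[0][2]).round(1),np.round(r[1],1),len(r[2]),len(r[3])); return r
E
python3 - <<'E'
from h import *
p=np.array([.485,-.006,np.radians(65.5)])
tool=p[2]-np.pi/2-np.radians(22)
st=np.array([.021,.038+.011])
q=b2w(p,st+[0,.010])
manip.move_ptp(xyz(q,.11),tilt(tool)); manip.move_l(xyz(q),None,.15)
F0=manip.current_force()
arc(p,st,[-.028,0],np.radians(-28),tool)
print("F",(manip.current_force()-F0).round(1),manip.current_ee_pos().round(3))
e=manip.current_ee_pos(); manip.move_l([e[0]-.014*np.cos(tool),e[1]-.014*np.sin(tool),Z],None,.1)
r=look([.495,-.01],"pics/w2.png"); print(manip.current_time())
E
```

```text
F [ 0.1 -0.9 -0.1] [0.483 0.037 0.022]
pose [ 0.4983 -0.0128  0.6801] 39.0 [60.4 76.5] 39451 7265
6.9583
```

View pics/w2.png

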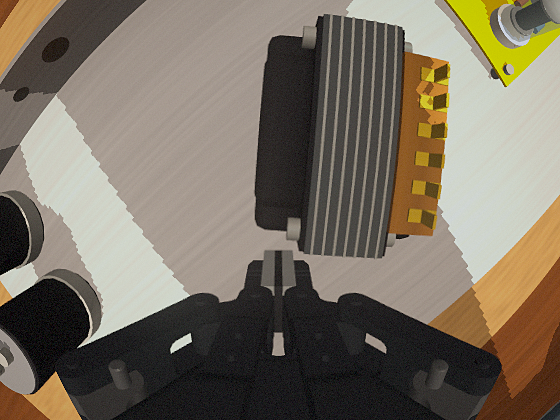

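The first push worked: yaw is now 39° and the transformer stands upright and clear (core at about (355,135), lugs at (430,150), finger at (277,260)). Next, push the lug-bell corner.

```bash
cat >> h.py <<'E'
def retreat(d=.014):
    R=manip.current_tcp_rot(); f=R[:2,0]/np.linalg.norm(R[:2,0]); e=manip.current_ee_pos()
    manip.move_l([e[0]-d*f[0],e[1]-d*f[1],Z],None,.12)
def pushB(p,ang,b=.023,lead=16):
    tool=p[2]-np.radians(lead); st=np.array([-.041,b])
    manip.move_l(xyz(b2w(p,[-.056,.066])),tilt(tool),.15)
    manip.move_l(xyz(b2w(p,st-[.010,0])),tilt(tool),.15)
    arc(p,st,[0,-.00065/b],np.radians(ang),tool); retreat()
def pushA(p,ang,a=.021,lead=14):
    tool=p[2]-np.pi/2-np.radians(lead); st=np.array([a,.049])
    manip.move_l(xyz(b2w(p,[-.050,.070])),tilt(tool),.15)
    manip.move_l(xyz(b2w(p,st+[0,.012])),tilt(tool),.15)
    arc(p,st,[-.00065/a,0],np.radians(ang),tool,2); retreat()
E
python3 - <<'E'
from h import *
p=np.array([.4983,-.0128,.6801])
pushB(p,-25)
r=look([.508,-.005],"pics/w3.png"); print(manip.current_time())
p=r[0]
if 5<np.degrees(p[2])<30 and r[1][0]<64:
    pushA(p,-11); r=look(p[:2],"pics/w4.png"); print(manip.current_time())
E
```

```text
pose [ 0.5102 -0.0041  0.2513] 14.4 [60.2 76.2] 37790 8637
10.35Traceback (most recent call last):
  File "<stdin>", line 7, in <module>
  File "h.py", line 58, in pushA
    manip.move_l(xyz(b2w(p,[-.050,.070])),tilt(tool),.15)
    ~~~~~~~~~~~~^^^^^^^^^^^^^^^^^^^^^^^^^^^^^^^^^^^^^^^^^
bench.Unreachable: the arm cannot follow that straight line within its joint ranges
```

```bash
python3 - <<'E'
from h import *
p=np.array([.5102,-.0041,.2513])
print(manip.current_ee_pos().round(3))
pushB(p,np.degrees(FY-p[2])-0.5,lead=14)
r=look([.52,.0],"pics/w4.png"); print(manip.current_time())
E
```

```text
[ 0.451 -0.001  0.022]
pose [ 0.522  -0.0023 -0.1199] -6.9 [76.8 60.1] 37617 8584
12.7917
```

View pics/w4.png

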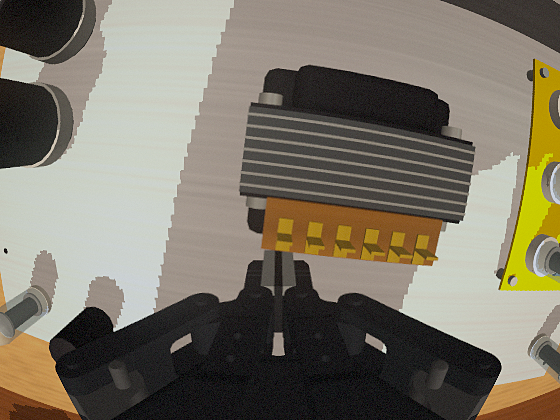

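The wrist view shows the transformer turned square at yaw -6.9°, against a flange at -6.7°. The plain bell faces the flange (350,90) and the lugs face the robot (350,245). Now I'll push it home with the two fingertips spread on the lug bell.

```bash
python3 - <<'E'
from h import *
Z=.019
p=np.array([.522,-.0023,FY])
g=lambda a:xyz(b2w(p,[a,0]),Z)
manip.move_l(g(-.062),tilt(FY),.12)
manip.set_gripper(.55); F0=manip.current_force()
n=np.array([np.cos(FY),np.sin(FY)])
manip.move_l(g(-.041+.055),tilt(FY),.06)
d=.055
while d<.085:
    f=-(manip.current_force()-F0)[:2]@n
    print(round(d,4),f.round(1),(manip.current_ee_pos()[:2]-p[:2])@n.round(4))
    if f>18: break
    d+=.0015; manip.move_l(g(-.041+d),None,.04)
r=look(b2w(p,[d,0]),"pics/w5.png"); print(manip.current_time())
E
```

```text
0.055 5.4 0.013696415416140273
0.0565 5.0 0.015168564642876334
0.058 4.9 0.016800539061325028
0.0595 3.2 0.018506333939030718
0.061 2.9 0.02016827170178119
0.0625 2.1 0.021732392223531218
0.064 3.7 0.02319728663508782
0.0655 3.9 0.024659794857179607
0.067 3.1 0.026124645644414902
0.0685 2.4 0.027639690538096427
0.07 3.6 0.029103270246871378
0.0715 4.7 0.030521644070123054
0.073 11.4 0.030660789212337024
0.0745 18.9 0.03074008354222399
pose [ 0.5986 -0.0113 -0.1177] -6.7 [118.9  54.2] 41131 4331
18.35
```

View pics/w5.png

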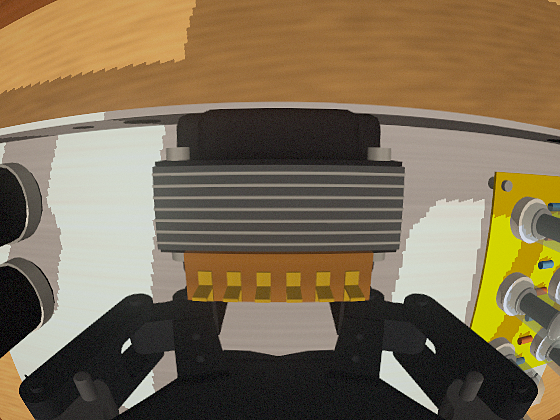

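The plain bell is against the flange (280,120), and the push stalled at 19 N. Next I'll retreat and check from above.

```bash
python3 - <<'E'
from h import *
e=manip.current_ee_pos()
n=np.array([np.cos(FY),np.sin(FY)])
q=e[:2]-.06*n
manip.move_l([*q,.022],None,.1); manip.move_l([*(q-.06*n),.2],down(FY),.2)
im,W=cloud("wrist","pics/w6.png"); r=pose(im,W,[.589,-.010],.058)
print(r[0],np.degrees(r[0][2]),r[1])
f=W[(W[...,2]>.025)&(W[...,2]<.052)&(W[...,0]>.56)&(W[...,0]<.68)&(W[...,1]>-.1)&(W[...,1]<.1)&(np.abs(W[...,1]+.01)>.05)]
k=np.polyfit(f[:,1],f[:,0],1); print("flange yaw",np.degrees(-np.arctan(k[0])),len(f))
print("centre-flange dist",(np.polyval(k,r[0][1])-r[0][0])*np.cos(FY))
t=r[2]; u=np.array([np.cos(FY),np.sin(FY)]); print(np.percentile(t[:,2],[2,50,98]),((t[:,:2]-r[0][:2])@u).min(),manip.current_time())
E
```

```text
[ 0.58302606 -0.00887    -0.1198055 ] -6.864349365234393 (75.41387939453125, 42.18128967285156)
flange yaw -6.746791765654152 308
centre-flange dist 0.03958188726413707
[0.03898324 0.0754252  0.08018373] -0.021043661779838886 20.2667
```

View pics/w6.png

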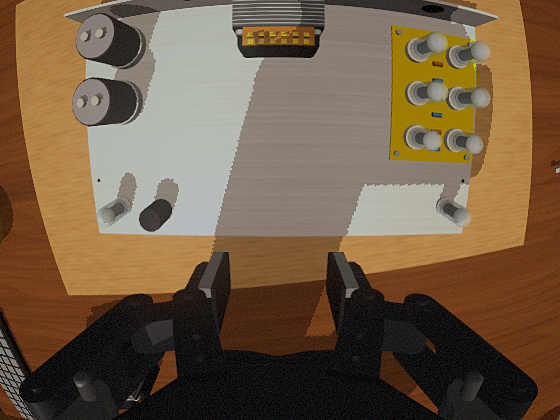

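The transformer stands upright at yaw -6.9° (flange -6.7°). Its near face is 60.6 mm from the flange, so it is flush, and nothing else has moved.

```bash
python3 -c "
from bench import manip
print(manip.sign_off())"
```

```text
the job is handed in; nothing more can be done
None
```

The transformer was walked round clear of the flange and now stands upright with its plain side flat against it, in the gap between the valve board and the capacitors; the job was handed in at about 20 s of the 64 s limit, but the sign-off returned no verdict.

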